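# Set the terrace coffee grinder coarser by clicks and start it

### The job

The coffee grinder on the terrace table is set too fine: with a fingertip, flick the edge of its black thumbwheel towards the front of the machine, click by click, until the wheel's white index line rests level with the long line printed beside the slot, and never let it run past that line, since turning back jams the burrs. Only then press the round steel start button on top of the grinder all the way down and let it up again. Only touch the machine: lift or carry nothing, and leave the cups, jar, tamper and spoon standing where they are.

Things in the scene. Friction and masses are not known exactly. Their poses are not given: they have to be found in the camera images.
- grinder: White coffee grinder, 240 deep (x) x 140 wide (y) x 273 tall, fixed to the table. Origin: centre of its underside. -x is the front (overhanging head, chute below), +x the rear, +z up. The head's top is a flat deck 205 above the table, x -105 to +115, y -65 to +65 mm. On it at x +63, y 0 stands the small clear hopper with black lid, 84 in diameter.
- grind_wheel (a joint): Ribbed black thumbwheel. Value in rad: 0 with the white index line straight up, growing as the top of the wheel moves to the grinder's front (coarser). It rests in clicks 0.349 rad apart (10.5 mm of rim travel): 0, +-0.349, +-0.698, +-1.047. At +0.698 the index line is level with the long line. End stops at +-1.31. Let go, it springs to the nearest click.
- wheel_crown (a point): Fixed point: top of the wheel's rim, mid-width, 226 above the table; axes as the grinder's. The wheel, 60 in diameter and 15 wide, turns about the grinder's y, axle 9 below the deck; 21 of it stands proud of the deck. Its rim grips a fingertip pressed on it from above (3 N is enough): dragged over the top, it turns the wheel by distance / 30 mm. A click takes about 1 N along the rim.
- index_line (a point): Middle of the white index line on the rim of the wheel, 30 mm from the axle; a white bar 3.4 mm wide across the rim. It turns with the wheel.
- long_line (a point): End, next to the slot, of the long black line printed on the deck (about 22 x 2 mm along the grinder's y, on both sides of the slot); 19 mm in front of the wheel's crown. The other clicks have round dots that grow from the rear (fine) to the front (coarse).
- start_button (a joint): Start button, value in m: 0 up, grows as pressed, 0.005 fully down. A spring brings it up; fully down takes 5 N.
- start_button_top (a point): Centre of the top face of the steel start button, 22 in diameter, 21 above the deck in a black collar 38 in diameter; 68 mm beside the wheel (on the grinder's +y side). It moves straight down when pressed.
- dose_cup: Loose steel cup, 58 in diameter, 50 tall, on the grinder's foot under the chute; origin under its centre. Bystander.
- tea_cup: Loose white ceramic cup, 84 in diameter, 98 tall, in front of the grinder; origin under its centre. Bystander.
- tamper: Loose steel coffee tamper with wooden handle, 58 in diameter, 86 tall, beside the grinder; origin under its centre. Bystander.
- milk_jug: Loose steel jug with handle, 80 in diameter, 90 tall; origin under its centre. Bystander.
- bean_jar: Loose amber glass jar with metal cap, 80 in diameter, 105 tall; origin under its centre. Bystander.
- dessert_tub: Loose paper dessert tub, 74 in diameter, 55 tall; origin under its centre. Bystander.
- espresso_cup: Loose small white cup with handle, 62 in diameter, 58 tall; origin under its centre. Bystander.
- spoon: Loose steel spoon lying on the table, 150 long; origin under its middle. Bystander.

How it is judged:
On the way, in this order (a step that is already met when the one before it is completed fails the run):
1. the thumbwheel rests in the click at the long line, with nothing touching it (value of joint grind_wheel between 0.578 and 0.818 rad and contact force between the fingers and grind_wheel below 0.05 N), for 0.2 s.
2. the start button is pressed down (at least 4 of its 5 mm) (value of joint start_button above 0.004 m), for 0.05 s.
At the end, for the whole second after the job is handed in: The thumbwheel rests in the click at the long line (within 0.12 rad of 0.698), the start button has been pressed and is up again (under 1 mm), and every cup, jar, tamper and spoon is within 20 mm of where it stood (value of joint grind_wheel between 0.578 and 0.818 rad and value of joint start_button below 0.001 m and distance of each of dose_cup, tea_cup, tamper, milk_jug, bean_jar, dessert_tub, espresso_cup, spoon from where it was at the start of the episode below 0.02 m); the robot touches nothing.
It fails at once if the thumbwheel is run past the long line (into the next click, beyond 0.90 rad) (value of joint grind_wheel above 0.898 rad).
It fails at once if the start button is pressed while the wheel is not at the long line (value of joint start_button above 0.0025 m and not (value of joint grind_wheel between 0.578 and 0.818 rad)).
It fails at once if a bystander is lifted, carried or pushed more than 20 mm (distance of any of dose_cup, tea_cup, tamper, milk_jug, bean_jar, dessert_tub, espresso_cup, spoon from where it was at the start of the episode above 0.02 m).
It also fails if it takes over 51 s, if anything falls off the work surface, if the arm or the gripper's body presses on something with over 40 N, if the wrist force passes 120 N, or if a joint passes its speed limit or range.

### The arm

A 6-joint arm with a two-finger parallel gripper is mounted at the origin on the work surface. World frame = base frame: x ahead of the robot, y to its left, z up, the work surface at z = 0. Lengths are in m, angles in rad, forces in N, time in s.
With the tool pointing down it reaches from about 0.35 to 0.925 m from the base axis. Payload 6.4 kg.
Tool frame: the origin (TCP) lies midway between the tips of the shut fingers; the grasp point (between the pads) lies hold_point_z behind it (hold_point_z is the distance from the TCP to the grasp point, in m); z points along the fingers, y is the line along which they close (so a half turn about z gives the same grasp; the last joint's range is limited). The gripper opens to 94 mm and grips with 3 to 60 N. Pads are 16 mm wide; open, the fingers measure 119 mm over their backs; the gripper's body (75 mm by 177 mm) begins 78 mm behind the grasp point.
Start: joints at [1.113, 0.245, 1.558, -0, 1.339, -0.174], TCP at [0.182, 0.624, 0.205] pointing down, gripper open.
Joint ranges: [-3.13, 3.13], [-1.02, 2.26], [0.13, 2.54], [-0.95, 4.09], [0.21, 2.88], [-2.74, 2.74]. Speed limits (rad/s): [2.57, 2.57, 3.14, 3.14, 3.14, 3.14].

### API

Orientations are given as a 3x3 rotation matrix whose columns are the frame's x, y, z axes.
In Python, from cell import observe, snapshot, sign_off, hold_point_z gives the robot as it stands.
- The arm moves only by the tool arm_command, never from a script. Its argument "deltas" is a list of rows, each an object with "slide": the shift along the tool's x, y, z in units of 60 mm (1.0 is 60 mm), a list of three; "rot": the turn, a rotation vector about the tool's x, y, z in units of 180 degrees (1.0 is 180 degrees), a list of three; "claw": the opening, from 0 (shut) to 1 (fully open). A call has 1 to 8 rows; each row shifts and turns the commanded pose from where the row before left it, along the tool's axes as they then stand; what a row does not reach is not made up. A row lasts 1/8 s, in which the tool goes at most 62.5 mm and 10.7 degrees, less where a joint would pass 70% of its speed; a pose out of reach is approached as far as the arm can. A call with a number of a shift or a turn outside -1 to 1 is refused whole. A call with a gripper value outside its range is refused whole. The fingers move at their own pace and stop on an object; "squeeze" is the grip in N (left out, the last holds). Time passes only in rows, so rows that do not move let the fingers close. It gives the time, the measured TCP pose, the force, the opening and the grip force at its end, in the units of the state.
- observe(): the state, without advancing time (a new reading comes with each control period).
- snapshot(name): name is "scene" or "top" or "wrist"; returns a dict with "img" (384x512x3 uint8, red, green, blue), "mtx" (3x3 intrinsics, pixels), "rvec" (rotation vector, rad) and "tvec" (3), from world to camera coordinates, as OpenCV has them. Camera axes: x right, y down, z forward; pixel columns grow to the right and rows downward; lengths in m; the calibration is good to about 2 mm. A picture is of the moment at which its call begins. There is no depth.
- sign_off(): hands the job in; it is judged then, once.
The state is a dict: "time": time; "joint_pos": joint angles; "qd": joint speeds; "tau": joint torques, N m; "position": TCP position; "tool_rot": TCP orientation; "contact_force": force on the tool from outside, world axes, zero at the start; "moment": the same for the moment, N m; "opening": opening from 0.0 (shut) to 1.0 (fully open); "gripper_force": force on a finger pad.
Only numpy, scipy, OpenCV 4.12 (cv2) and the standard library are available. Lean on these libraries where they do the work, as an engineer would, in place of code of your own. Each camera call takes 0.05 s, during which the arm holds its last target. There are 200 camera calls.

## Working session

There is one attempt and no reset: what is moved stays moved. The work goes in short steps, Python scripts to look and compute and a tool call to move; the robot and the scene stay as the last step left them, time stands still between calls to the robot, and variables do not carry over. Pictures are saved under pics/ and viewed, at most 10 in all, crops included, and the job is handed in when it is done.

Besides the shell and the picture viewer there is one more tool, called after ">>>" as name(argument=value, ...) on one line, values as JSON. arm_command: Moves the arm, as the interface text tells. Its arguments: {"type":"object","properties":{"deltas":{"type":"array"},"squeeze":{"type":"number"}},"required":["deltas"]}

```bash
mkdir -p pics; cat > h.py <<'E'
import numpy as np,cv2
from cell import *
def take(name,f):
    s=snapshot(name); cv2.imwrite(f'pics/{f}.png',cv2.cvtColor(s['img'],cv2.COLOR_RGB2BGR)); np.savez(f'pics/{f}.npz',**s); return s
def ray(s,u,v,z):
    R=cv2.Rodrigues(np.array(s['rvec'],float))[0]; t=np.array(s['tvec'],float).ravel()
    d=R.T@np.linalg.solve(np.array(s['mtx']),[u,v,1]); c=-R.T@t
    return c+d*(z-c[2])/d[2]
def proj(s,p):
    return cv2.projectPoints(np.array(p,float).reshape(-1,1,3),np.array(s['rvec'],float),np.array(s['tvec'],float),np.array(s['mtx'],float),None)[0].reshape(-1,2)
E
python3 - <<'E'
from h import *
a=take('scene','s0');b=take('top','t0')
im=np.hstack([cv2.imread('pics/s0.png'),cv2.imread('pics/t0.png')])
for s in(a,b):
    R=cv2.Rodrigues(np.array(s['rvec'],float))[0];print(-R.T@np.array(s['tvec']).ravel(),s['mtx'][0])
o=observe();print(o['time'],o['position'],o['tool_rot'],o['contact_force'],o['opening'],hold_point_z)
cv2.imwrite('pics/c0.png',cv2.resize(im,(800,300),interpolation=cv2.INTER_AREA))
E
```

```text
[ 1.44558719 -0.81912656  1.28624266] [468.51664259   0.         243.33632682]
[ 0.45454758 -0.01177585  1.52384366] [479.76011078   0.         247.35115514]
0.1 [0.18173238 0.62352027 0.20448685] [[-9.60006160e-01  2.79977859e-01 -7.55990083e-04]
 [ 2.79978726e-01  9.60004958e-01 -1.54682389e-03]
 [ 2.92677788e-04 -1.69662160e-03 -9.99998518e-01]] [-0.31749591 -0.73197439 -0.14330365] 1.003358723308162 0.0188
```

View pics/t0.png

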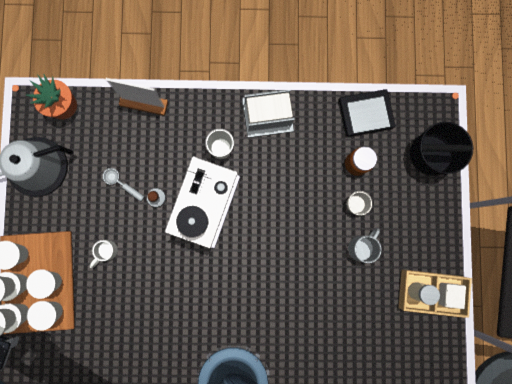

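View pics/s0.png

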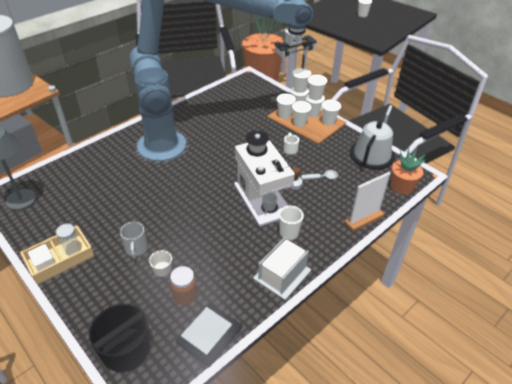

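The top view shows the grinder with its front pointing up in the image: hopper near (192,221), wheel near (198,180) and button near (221,187). I'll enlarge that area.

```bash
python3 - <<'E'
import cv2
im=cv2.imread('pics/t0.png')[150:255,155:250]
cv2.imwrite('pics/c1.png',cv2.resize(im,None,fx=5.6,fy=5.6,interpolation=cv2.INTER_CUBIC))
E
```

```text
(no output)
```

View pics/c1.png

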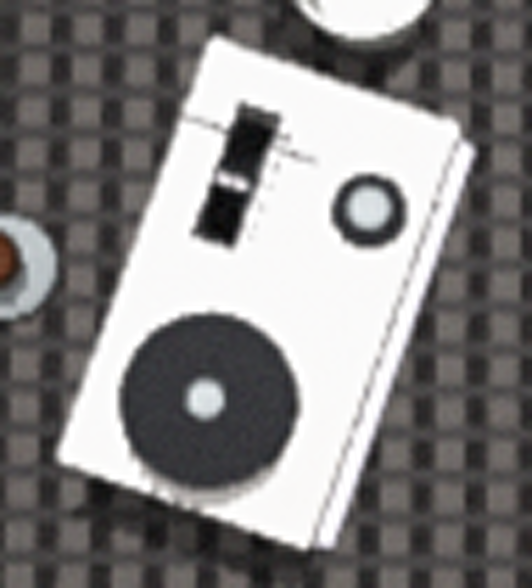

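```bash
cat >> h.py <<'E'
def crop(s,x,y,z): return ray(s,155+(x+.5)/5.6-.5,150+(y+.5)/5.6-.5,z)
E
python3 - <<'E'
from h import *
s=np.load('pics/t0.npz')
c=[crop(s,*p,.205) for p in[(213,37),(462,125),(310,550),(60,462)]]
for p in c: print(p)
print(*[np.linalg.norm(c[i]-c[(i+1)%4]) for i in range(4)])
m=sum(c)/4; f=(c[0]+c[1]-c[2]-c[3]);f/=np.linalg.norm(f); xg=-f; yg=np.array([-xg[1],xg[0],0])
print('yaw',np.arctan2(f[1],f[0]),'f',f,'yg',yg,'org',m-.005*xg)
O=m-.005*xg
for n,p in dict(button=(369,209,.226),lineL=(185,118,.205),lineR=(315,160,.205),idx=(234,181,.226),slotF=(262,105,.205),slotR=(215,243,.205),lid=(204,399,.273)).items():
    w=crop(s,*p);d=w-O;print(n,w.round(4),'g',(d@xg).round(4),(d@yg).round(4))
E
```

```text
[0.66714654 0.11675878 0.205     ]
[ 0.62505301 -0.00715565  0.205     ]
[0.41556946 0.06378727 0.205     ]
[0.45669177 0.18626478 0.205     ]
0.13086883297856802 0.22117019848919853 0.12919669642276174 0.2216355016910762
yaw -0.3227563748244754 f [ 0.94836475 -0.31718181  0.        ] yg [-0.31718181 -0.94836475  0.        ] org [0.54585702 0.08832789 0.205     ]
button [0.5806 0.0373 0.226 ] g -0.0492 0.0374
lineL [0.6265 0.1296 0.205 ] g -0.0634 -0.0647
lineR [0.6066 0.0651 0.205 ] g -0.0649 0.0028
idx [0.5933 0.1029 0.226 ] g -0.0404 -0.0289
slotF [0.6335 0.0918 0.205 ] g -0.0821 -0.0311
slotR [0.5648 0.1134 0.205 ] g -0.01 -0.0298
lid [0.4865 0.1103 0.273 ] g 0.0633 -0.002
```

The deck fit gives a consistent grinder pose. The index line is near 0 or -0.349, so I need a closer view. I'll shut the fingers, rise and move above the wheel.

>>> arm_command(deltas=[{"slide": [0, 0, -1], "rot": [0, 0, 0], "claw": 0}, {"slide": [0, 0, -1], "rot": [0, 0, 0], "claw": 0}, {"slide": [0, 0, -0.8], "rot": [0, 0, 0], "claw": 0}, {"slide": [-0.82, -0.575, 0], "rot": [0, 0, 0], "claw": 0}, {"slide": [-0.82, -0.575, 0], "rot": [0, 0, 0], "claw": 0}, {"slide": [-0.82, -0.575, 0], "rot": [0, 0, 0], "claw": 0}, {"slide": [-0.82, -0.575, 0], "rot": [0, 0, 0], "claw": 0}, {"slide": [-0.82, -0.575, 0], "rot": [0, 0, 0], "claw": 0}], squeeze=10)

```text
time: 1.1
position: [0.3706, 0.3878, 0.373]
tool_rot: [[-0.96, 0.28, -0.0], [0.28, 0.96, -0.0], [0.0, -0.0, -1.0]]
contact_force: [-0.6, 0.8, 0.0]
opening: 0.185
gripper_force: 0.0
```

>>> arm_command(deltas=[{"slide": [-0.82, -0.575, 0], "rot": [0, 0, 0], "claw": 0}, {"slide": [-0.82, -0.575, 0], "rot": [0, 0, 0], "claw": 0}, {"slide": [-0.82, -0.575, 0], "rot": [0, 0, 0], "claw": 0}, {"slide": [-0.82, -0.575, 0], "rot": [0, 0, 0], "claw": 0}, {"slide": [-0.82, -0.575, 0], "rot": [0, 0, 0], "claw": 0}, {"slide": [-0.4, -0.3, 0], "rot": [0, 0, 0.012], "claw": 0}, {"slide": [0, 0, 0], "rot": [0, 0, 0], "claw": 0}])

```text
time: 1.98
position: [0.5763, 0.1294, 0.3723]
tool_rot: [[-0.948, 0.319, -0.002], [0.319, 0.948, -0.0], [0.002, -0.001, -1.0]]
contact_force: [-0.2, 0.3, 0.1]
opening: 0.003
gripper_force: 0.0
```

```bash
python3 - <<'E'
from h import *
w=take('wrist','w1')
o=observe();print(o['time'],o['position'],o['tool_rot'],o['contact_force'],o['opening'])
print(proj(w,[[.5985,.1024,.226],[.5806,.0373,.226]]))
E
```

```text
2.025 [0.57561912 0.13071148 0.37266423] [[-9.48490985e-01  3.16799568e-01 -1.69853238e-03]
 [ 3.16799460e-01  9.48492481e-01  3.39121045e-04]
 [ 1.71847859e-03 -2.16440887e-04 -9.99998500e-01]] [ 0.11414037 -0.60563315 -0.1221334 ] 0.008158931274144115
[[236.94254355 205.62339408]
 [170.84964292 209.13984626]]
```

View pics/w1.png

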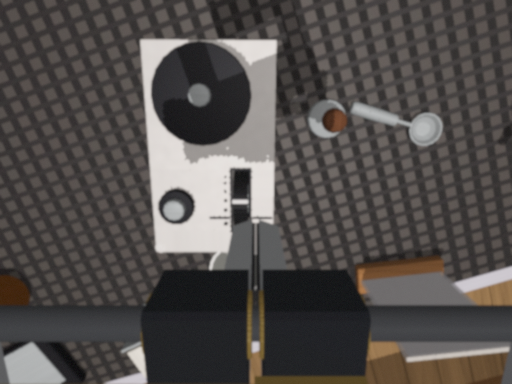

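The wrist view has the grinder's rear at the top: wheel at (240,200), index line near row 202, long line near row 217, button at (174,210). I'll zoom in on the wheel.

```bash
python3 - <<'E'
import cv2
im=cv2.imread('pics/w1.png')[155:245,155:285]
cv2.imwrite('pics/c2.png',cv2.resize(im,None,fx=6,fy=6,interpolation=cv2.INTER_CUBIC))
E
```

```text
(no output)
```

View pics/c2.png

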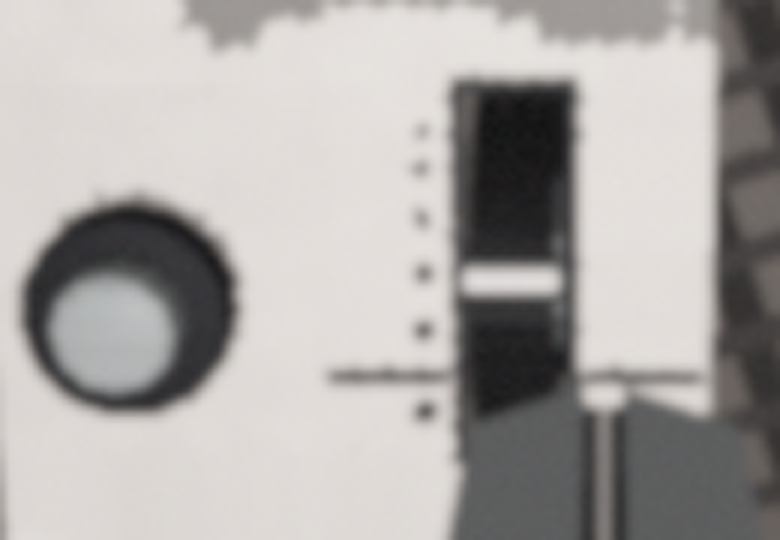

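```bash
python3 - <<'E'
from h import *
s=np.load('pics/w1.npz')
O=np.array([.54586,.08833,0]);f=np.array([.94836,-.31718,0]);xg=-f;yg=np.array([-xg[1],xg[0],0])
R=cv2.Rodrigues(s['rvec'])[0];c=-R.T@s['tvec'].ravel();print('cam g',(c-O)@xg,(c-O)@yg,c[2])
def g(x,y,z):
    w=ray(s,155+(x+.5)/6-.5,155+(y+.5)/6-.5,z);d=w-O;return d@xg,d@yg
L=np.mean([g(388,377,.205)[0],g(640,378,.205)[0]])
print('line',L,'dot0',g(424,273,.205),'dots',[round(g(424,r,.205)[0]-L,4) for r in(130,168,218,273,330,411)])
print('wheel y',g(511,280,.226),'slotedges',g(575,200,.205),g(457,200,.205))
print('button',g(112,333,.226),'collar',g(130,308,.215))
for k in range(-3,4):
    a=k*.349;p=O+xg*(L+.019-.030*np.sin(a))+yg*g(511,280,.226)[1]+[0,0,.196+.03*np.cos(a)]
    q=proj(s,p)[0];print(k,(q-155)*6)
E
```

```text
cam g 0.056966891350881795 -0.04883520189045973 0.5520314800361708
line -0.06563941459207431 dot0 (np.float64(-0.045794493982837685), np.float64(-0.016331572975557557)) dots [np.float64(0.0461), np.float64(0.0392), np.float64(0.0301), np.float64(0.0198), np.float64(0.0091), np.float64(-0.0065)]
wheel y (np.float64(-0.04082512868873336), np.float64(-0.03295313074311897)) slotedges (np.float64(-0.03229839160542317), np.float64(-0.04350081023857859)) (np.float64(-0.03227309406144747), np.float64(-0.022523409134391888))
button (np.float64(-0.05014490000431202), np.float64(0.03499359885486303)) collar (np.float64(-0.04916203189625192), np.float64(0.034376947610411136))
-3 [510.8583633  141.20979876]
-2 [509.31371872 189.94330229]
-1 [508.63499642 249.23134116]
0 [508.94458795 310.3691017 ]
1 [510.18902271 364.19263214]
2 [512.15488349 403.16952529]
3 [514.53058649 422.81926863]
```

Two views agree on the geometry, but the index reads about half a click behind 0. I'll work closed loop: go above the wheel's crown, a little to the rear.

>>> arm_command(deltas=[{"slide": [-0.42, -0.31, 0], "rot": [0, 0, 0], "claw": 0}, {"slide": [0, 0, 0.9], "rot": [0, 0, 0], "claw": 0}, {"slide": [0, 0, 0.9], "rot": [0, 0, 0], "claw": 0}, {"slide": [0, 0, 0.3], "rot": [0, 0, 0], "claw": 0}, {"slide": [0, 0, 0], "rot": [0, 0, 0], "claw": 0}, {"slide": [0, 0, 0], "rot": [0, 0, 0], "claw": 0}])

```text
time: 2.78
position: [0.595, 0.1059, 0.2505]
tool_rot: [[-0.949, 0.315, 0.005], [0.315, 0.949, -0.0], [-0.004, 0.001, -1.0]]
contact_force: [0.1, 0.8, 0.6]
opening: 0.003
gripper_force: 0.0
```

```bash
cat >> h.py <<'E'
O=np.array([.54586,.08833,0]);f=np.array([.94836,-.31718,0]);xg=-f;yg=np.array([-xg[1],xg[0],0])
def look(n):
    w=take('wrist',n);o=observe();d=np.array(o['position'])-O
    print('t',o['time'],'g',d@xg,d@yg,'z',d[2],'F',np.round(o['contact_force'],2))
    return w
E
python3 - <<'E'
from h import *
w=look('w2')
q=proj(w,O+xg*-.046+yg*-.031+[0,0,.226])[0];print(q)
R=cv2.Rodrigues(w['rvec'])[0];c=-R.T@w['tvec'].ravel();print('cam g',(c-O)@xg,(c-O)@yg,c[2])
u,v=q.astype(int);im=cv2.imread('pics/w2.png');im=im[max(0,v-80):v+70,u-130:u+70]
cv2.imwrite('pics/c3.png',cv2.resize(im,None,fx=4,fy=4,interpolation=cv2.INTER_CUBIC));print(v-80,u-130,im.shape)
E
```

```text
t 2.825 g -0.04120607425878634 -0.03213247302154034 z 0.25055505549106966 F [-0.86  0.14 -0.59]
[253.08685767 225.34922836]
cam g 0.03282403800495974 -0.03182028335615414 0.42974964585738384
145 123 (150, 200, 3)
```

View pics/c3.png

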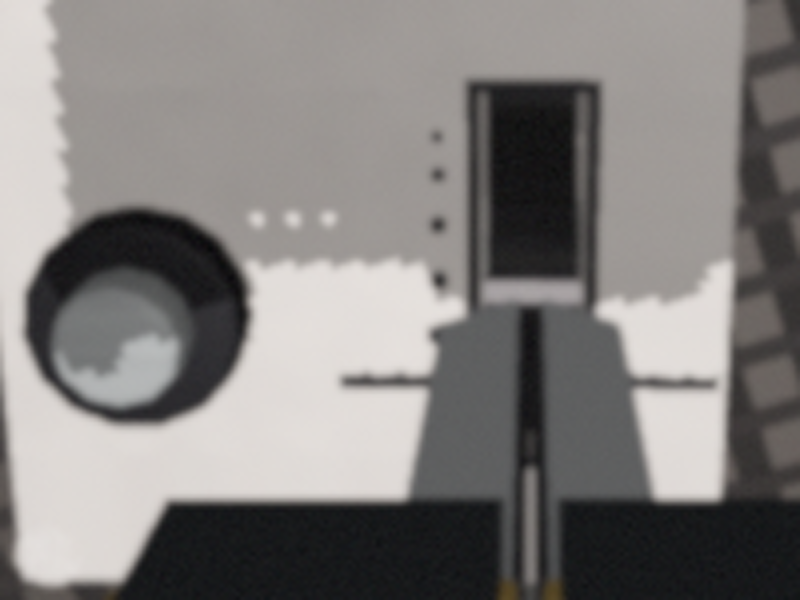

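The bar sits partly behind the fingertips, about 6 mm to the rear of the crown. Now a gentle descent onto the rim.

>>> arm_command(deltas=[{"slide": [0, 0, 0.3], "rot": [0, 0, 0], "claw": 0}, {"slide": [0, 0, 0.05], "rot": [0, 0, 0], "claw": 0}, {"slide": [0, 0, 0], "rot": [0, 0, 0], "claw": 0}])

```text
time: 3.2
position: [0.5938, 0.1053, 0.2262]
tool_rot: [[-0.949, 0.316, -0.0], [0.316, 0.949, -0.0], [0.0, -0.0, -1.0]]
contact_force: [1.2, -0.0, 0.9]
opening: 0.004
gripper_force: 0.4
```

>>> arm_command(deltas=[{"slide": [0, 0, 0.03], "rot": [0, 0, 0], "claw": 0}, {"slide": [0, 0, 0], "rot": [0, 0, 0], "claw": 0}])

```text
time: 3.45
position: [0.5946, 0.105, 0.2261]
tool_rot: [[-0.949, 0.316, 0.003], [0.316, 0.949, -0.001], [-0.003, 0.0, -1.0]]
contact_force: [-0.3, -1.4, 4.8]
opening: 0.007
gripper_force: 2.6
```

Contact at z≈0.226 with about 5 N. First stroke is about 7 mm forward, then lift and look.

>>> arm_command(deltas=[{"slide": [-0.04, 0, 0], "rot": [0, 0, 0], "claw": 0}, {"slide": [-0.04, 0, 0], "rot": [0, 0, 0], "claw": 0}, {"slide": [-0.04, 0, 0], "rot": [0, 0, 0], "claw": 0}, {"slide": [0, 0, 0], "rot": [0, 0, 0], "claw": 0}])

```text
time: 3.95
position: [0.6014, 0.1028, 0.2261]
tool_rot: [[-0.949, 0.316, 0.002], [0.316, 0.949, -0.001], [-0.002, -0.0, -1.0]]
contact_force: [-1.2, -0.9, 6.1]
opening: 0.006
gripper_force: 2.8
```

>>> arm_command(deltas=[{"slide": [0, 0, -0.4], "rot": [0, 0, 0], "claw": 0}, {"slide": [-0.3, 0, -0.6], "rot": [0, 0, 0], "claw": 0}, {"slide": [-0.5, 0, 0], "rot": [0, 0, 0], "claw": 0}, {"slide": [0, 0, 0], "rot": [0, 0, 0], "claw": 0}, {"slide": [0, 0, 0], "rot": [0, 0, 0], "claw": 0}])

```text
time: 4.58
position: [0.6451, 0.0883, 0.2834]
tool_rot: [[-0.949, 0.316, -0.002], [0.316, 0.949, 0.0], [0.002, -0.0, -1.0]]
contact_force: [-0.5, -0.1, 0.1]
opening: 0.006
gripper_force: 0.0
```

```bash
cat >> h.py <<'E'
def bar(n):
    w=look(n);im=w['img'].astype(float).mean(2)
    ps=[O+xg*(-.046-.030*np.sin(a))+yg*-.0315+[0,0,.196+.03*np.cos(a)] for a in np.arange(-1.3,1.31,.05)]
    q=proj(w,ps)
    v=[cv2.getRectSubPix(im.astype(np.float32),(5,1),(float(x),float(y))).mean() for x,y in q]
    print(' '.join(f'{a:.2f}:{x:.0f}' for a,x in zip(np.arange(-1.3,1.31,.05),v)))
E
python3 - <<'E'
from h import *
bar('w3')
im=cv2.imread('pics/w3.png')
w=np.load('pics/w3.npz');u,v=proj(w,O+xg*-.046+yg*-.031+[0,0,.226])[0].astype(int)
im=im[v-60:v+60,u-60:u+60];cv2.imwrite('pics/c4.png',cv2.resize(im,None,fx=4,fy=4,interpolation=cv2.INTER_CUBIC))
E
```

```text
t 4.625 g -0.09404449032602677 -0.03148574623173408 z 0.283629408927255 F [-0.22 -0.77 -0.43]
-1.30:24 -1.25:22 -1.20:21 -1.15:19 -1.10:19 -1.05:19 -1.00:20 -0.95:19 -0.90:20 -0.85:18 -0.80:20 -0.75:21 -0.70:19 -0.65:19 -0.60:22 -0.55:20 -0.50:20 -0.45:23 -0.40:24 -0.35:25 -0.30:27 -0.25:32 -0.20:37 -0.15:36 -0.10:54 -0.05:133 0.00:157 0.05:130 0.10:45 0.15:22 0.20:24 0.25:23 0.30:21 0.35:20 0.40:21 0.45:20 0.50:20 0.55:20 0.60:21 0.65:19 0.70:18 0.75:20 0.80:18 0.85:18 0.90:18 0.95:19 1.00:22 1.05:26 1.10:37 1.15:48 1.20:57 1.25:65 1.30:70
```

View pics/c4.png

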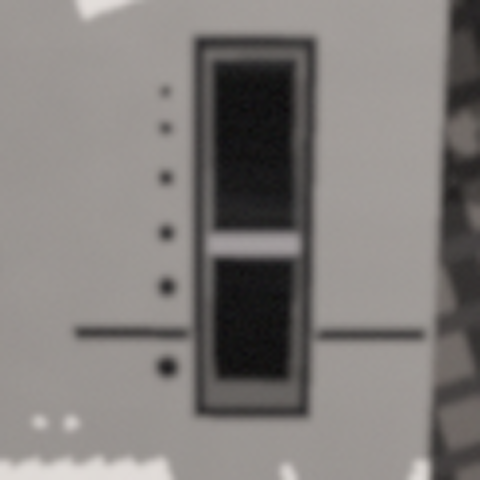

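The wheel now rests at 0.00 and the model is accurate, so two more clicks remain. I'll return to the same start point for a stroke of about 8.5 mm.

>>> arm_command(deltas=[{"slide": [0.92, 0, 0], "rot": [0, 0, 0], "claw": 0}, {"slide": [0, 0, 0.6], "rot": [0, 0, 0], "claw": 0}, {"slide": [0, 0, 0.34], "rot": [0, 0, 0], "claw": 0}, {"slide": [0, 0, 0.06], "rot": [0, 0, 0], "claw": 0}, {"slide": [0, 0, 0], "rot": [0, 0, 0], "claw": 0}, {"slide": [0, 0, 0], "rot": [0, 0, 0], "claw": 0}])

```text
time: 5.38
position: [0.5946, 0.1058, 0.2261]
tool_rot: [[-0.949, 0.316, 0.002], [0.316, 0.949, 0.001], [-0.002, 0.001, -1.0]]
contact_force: [0.1, 1.3, 4.9]
opening: 0.008
gripper_force: 2.7
```

>>> arm_command(deltas=[{"slide": [-0.05, 0, 0], "rot": [0, 0, 0], "claw": 0}, {"slide": [-0.05, 0, 0], "rot": [0, 0, 0], "claw": 0}, {"slide": [-0.04, 0, 0], "rot": [0, 0, 0], "claw": 0}, {"slide": [0, 0, 0], "rot": [0, 0, 0], "claw": 0}, {"slide": [0, 0, -0.4], "rot": [0, 0, 0], "claw": 0}, {"slide": [-0.3, 0, -0.6], "rot": [0, 0, 0], "claw": 0}, {"slide": [-0.5, 0, 0], "rot": [0, 0, 0], "claw": 0}, {"slide": [0, 0, 0], "rot": [0, 0, 0], "claw": 0}])

```text
time: 6.38
position: [0.6479, 0.0869, 0.2838]
tool_rot: [[-0.948, 0.317, -0.001], [0.317, 0.948, -0.0], [0.001, -0.0, -1.0]]
contact_force: [0.1, 0.1, -0.7]
opening: 0.005
gripper_force: 0.0
```

```bash
python3 - <<'E'
from h import *
bar('w4')
E
```

```text
t 6.425 g -0.09614347668730336 -0.031194404082523854 z 0.2833332570884686 F [-0.69  0.44 -0.1 ]
-1.30:24 -1.25:21 -1.20:19 -1.15:19 -1.10:19 -1.05:19 -1.00:19 -0.95:19 -0.90:18 -0.85:19 -0.80:19 -0.75:20 -0.70:18 -0.65:18 -0.60:20 -0.55:22 -0.50:19 -0.45:24 -0.40:24 -0.35:25 -0.30:27 -0.25:32 -0.20:36 -0.15:37 -0.10:34 -0.05:32 0.00:35 0.05:30 0.10:26 0.15:24 0.20:25 0.25:63 0.30:125 0.35:143 0.40:118 0.45:54 0.50:20 0.55:20 0.60:20 0.65:20 0.70:19 0.75:18 0.80:19 0.85:19 0.90:19 0.95:19 1.00:21 1.05:25 1.10:34 1.15:45 1.20:55 1.25:63 1.30:69
```

Now at +0.35. I'll repeat the same stroke for the last click; 8.4 mm cannot run past the long line.

>>> arm_command(deltas=[{"slide": [0.94, 0, 0], "rot": [0, 0, 0], "claw": 0}, {"slide": [0, 0, 0.6], "rot": [0, 0, 0], "claw": 0}, {"slide": [0, 0, 0.34], "rot": [0, 0, 0], "claw": 0}, {"slide": [0, 0, 0.06], "rot": [0, 0, 0], "claw": 0}, {"slide": [0, 0, 0], "rot": [0, 0, 0], "claw": 0}, {"slide": [0, 0, 0], "rot": [0, 0, 0], "claw": 0}])

```text
time: 7.18
position: [0.5945, 0.1055, 0.2261]
tool_rot: [[-0.949, 0.316, 0.002], [0.316, 0.949, 0.0], [-0.002, 0.001, -1.0]]
contact_force: [-1.3, 0.6, 7.0]
opening: 0.003
gripper_force: 3.2
```

>>> arm_command(deltas=[{"slide": [-0.05, 0, 0], "rot": [0, 0, 0], "claw": 0}, {"slide": [-0.05, 0, 0], "rot": [0, 0, 0], "claw": 0}, {"slide": [-0.04, 0, 0], "rot": [0, 0, 0], "claw": 0}, {"slide": [0, 0, 0], "rot": [0, 0, 0], "claw": 0}, {"slide": [0, 0, -0.4], "rot": [0, 0, 0], "claw": 0}, {"slide": [-0.3, 0, -0.6], "rot": [0, 0, 0], "claw": 0}, {"slide": [-0.5, 0, 0], "rot": [0, 0, 0], "claw": 0}, {"slide": [0, 0, 0], "rot": [0, 0, 0], "claw": 0}])

```text
time: 8.18
position: [0.6479, 0.087, 0.2837]
tool_rot: [[-0.948, 0.317, -0.001], [0.317, 0.948, 0.0], [0.001, -0.0, -1.0]]
contact_force: [-0.3, 0.6, -0.3]
opening: 0.005
gripper_force: 0.0
```

```bash
python3 - <<'E'
from h import *
bar('w5')
im=cv2.imread('pics/w5.png')
w=np.load('pics/w5.npz');u,v=proj(w,O+xg*-.046+yg*-.031+[0,0,.226])[0].astype(int)
print(u,v,proj(w,O+xg*-.049+yg*.036+[0,0,.226]))
im=im[v-60:v+60,u-110:u+60];cv2.imwrite('pics/c5.png',cv2.resize(im,None,fx=4,fy=4,interpolation=cv2.INTER_CUBIC))
E
```

```text
t 8.225 g -0.09605093136644924 -0.0311961327042633 z 0.28319160841377367 F [-0.28 -0.45 -0.47]
-1.30:23 -1.25:22 -1.20:20 -1.15:20 -1.10:19 -1.05:18 -1.00:19 -0.95:18 -0.90:18 -0.85:17 -0.80:20 -0.75:21 -0.70:20 -0.65:20 -0.60:21 -0.55:22 -0.50:20 -0.45:23 -0.40:25 -0.35:23 -0.30:27 -0.25:33 -0.20:37 -0.15:35 -0.10:34 -0.05:33 0.00:35 0.05:31 0.10:28 0.15:23 0.20:23 0.25:22 0.30:21 0.35:20 0.40:21 0.45:21 0.50:20 0.55:43 0.60:96 0.65:127 0.70:131 0.75:110 0.80:72 0.85:36 0.90:22 0.95:20 1.00:20 1.05:24 1.10:34 1.15:43 1.20:53 1.25:61 1.30:66
255 133 [[159.61688908 137.55298348]]
```

View pics/c5.png

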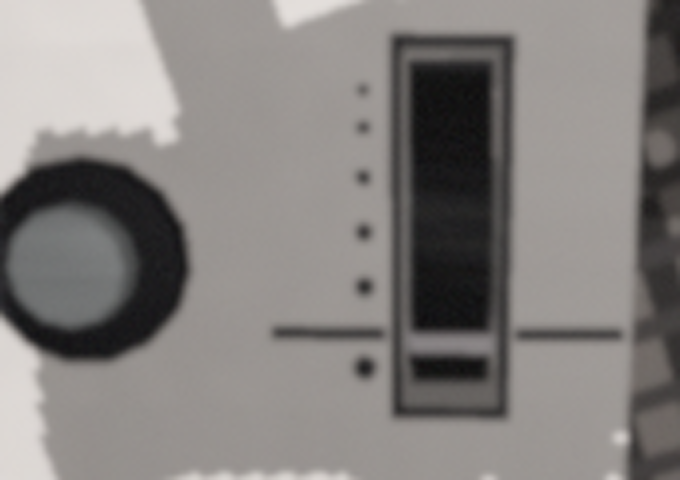

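The index line is level with the long line (bar at crop (450,343), reading 0.70), and nothing touches the wheel. The button centre is at crop (70,265), so I'll move over it.

>>> arm_command(deltas=[{"slide": [0.38, -0.55, 0], "rot": [0, 0, 0], "claw": 0}, {"slide": [0.38, -0.55, 0], "rot": [0, 0, 0], "claw": 0}, {"slide": [0, 0, 0.5], "rot": [0, 0, 0], "claw": 0}, {"slide": [0, 0, 0.35], "rot": [0, 0, 0], "claw": 0}, {"slide": [0, 0, 0.08], "rot": [0, 0, 0], "claw": 0}, {"slide": [0, 0, 0], "rot": [0, 0, 0], "claw": 0}])

```text
time: 8.98
position: [0.5827, 0.0397, 0.2287]
tool_rot: [[-0.949, 0.316, -0.001], [0.316, 0.949, 0.0], [0.001, -0.0, -1.0]]
contact_force: [0.2, -0.2, 0.9]
opening: 0.006
gripper_force: 0.0
```

>>> arm_command(deltas=[{"slide": [0, 0, 0.04], "rot": [0, 0, 0], "claw": 0}, {"slide": [0, 0, 0.03], "rot": [0, 0, 0], "claw": 0}, {"slide": [0, 0, 0.03], "rot": [0, 0, 0], "claw": 0}, {"slide": [0, 0, 0], "rot": [0, 0, 0], "claw": 0}])

```text
time: 9.48
position: [0.5836, 0.0395, 0.2236]
tool_rot: [[-0.949, 0.316, 0.001], [0.316, 0.949, 0.0], [-0.001, 0.0, -1.0]]
contact_force: [-0.5, 1.3, 3.1]
opening: 0.006
gripper_force: 1.6
```

The button is yielding (3 N at about 2.4 mm down). I'll press on to the bottom.

>>> arm_command(deltas=[{"slide": [0, 0, 0.03], "rot": [0, 0, 0], "claw": 0}, {"slide": [0, 0, 0.03], "rot": [0, 0, 0], "claw": 0}, {"slide": [0, 0, 0.02], "rot": [0, 0, 0], "claw": 0}, {"slide": [0, 0, 0], "rot": [0, 0, 0], "claw": 0}, {"slide": [0, 0, 0], "rot": [0, 0, 0], "claw": 0}])

```text
time: 10.1
position: [0.5837, 0.0394, 0.221]
tool_rot: [[-0.949, 0.316, 0.002], [0.316, 0.949, -0.0], [-0.002, 0.0, -1.0]]
contact_force: [-3.6, 1.5, 13.3]
opening: 0.006
gripper_force: 7.0
```

It bottomed at z=0.221, which is 5 mm of travel, at 13 N. Now I'll release, retreat and check.

>>> arm_command(deltas=[{"slide": [0, 0, -0.4], "rot": [0, 0, 0], "claw": 0}, {"slide": [0, 0, -0.7], "rot": [0, 0, 0], "claw": 0}, {"slide": [-0.76, 0.55, 0], "rot": [0, 0, 0], "claw": 0}, {"slide": [0, 0.55, 0], "rot": [0, 0, 0], "claw": 0}, {"slide": [0, 0, 0], "rot": [0, 0, 0], "claw": 0}, {"slide": [0, 0, 0], "rot": [0, 0, 0], "claw": 0}])

```text
time: 10.85
position: [0.6467, 0.0871, 0.2833]
tool_rot: [[-0.949, 0.316, -0.001], [0.316, 0.949, -0.001], [0.001, -0.001, -1.0]]
contact_force: [-0.0, 0.2, 0.1]
opening: 0.006
gripper_force: 0.0
```

```bash
python3 - <<'E'
from h import *
bar('w6')
a=cv2.imread('pics/w5.png')[70:200,130:280];b=cv2.imread('pics/w6.png')[70:200,130:280]
cv2.imwrite('pics/c6.png',cv2.resize(np.hstack([a,b]),(780,338),interpolation=cv2.INTER_CUBIC))
E
```

```text
t 10.9 g -0.09611696812959934 -0.03063621994454463 z 0.28355155142001787 F [ 0.   -0.46  0.36]
-1.30:24 -1.25:22 -1.20:21 -1.15:20 -1.10:19 -1.05:19 -1.00:19 -0.95:18 -0.90:20 -0.85:19 -0.80:19 -0.75:20 -0.70:20 -0.65:20 -0.60:22 -0.55:21 -0.50:20 -0.45:23 -0.40:25 -0.35:25 -0.30:28 -0.25:32 -0.20:37 -0.15:38 -0.10:35 -0.05:33 0.00:34 0.05:31 0.10:26 0.15:22 0.20:22 0.25:23 0.30:21 0.35:19 0.40:20 0.45:21 0.50:21 0.55:43 0.60:100 0.65:131 0.70:132 0.75:113 0.80:76 0.85:39 0.90:21 0.95:19 1.00:21 1.05:26 1.10:31 1.15:43 1.20:52 1.25:59 1.30:63
```

View pics/c6.png

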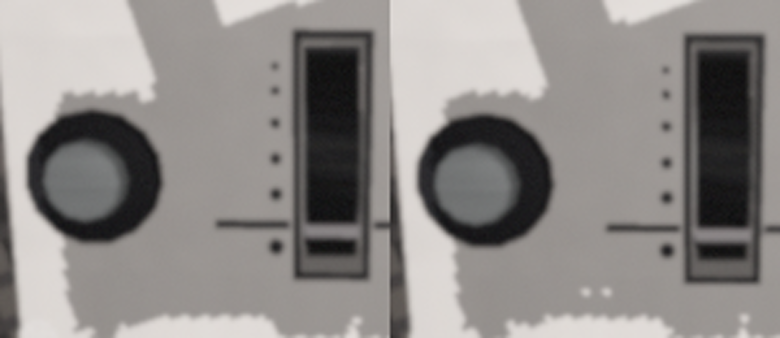

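Before and after match: the index bar is at the long line (0.70) and the button is back up. Handing in.

```bash
python3 -c "from cell import sign_off; print(sign_off())"
```

```text
the job is handed in; nothing more can be done
None
```

I turned the thumbwheel to the long line (reads about 0.70 rad) without running past it. Then I pressed the start button its full 5 mm and let it up, and handed the job in at about 11 s with no contact felt on the tool; I did not re-check the cups, jar, tamper and spoon in a final picture, and no verdict came back.

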